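# Square a drilled wood blank into the corner stop

## Robot

A 7-joint arm with a two-finger parallel gripper is mounted at the origin on the work surface. World frame = base frame: x ahead of the robot, y to its left, z up, the work surface at z = 0. Lengths are in m, angles in degrees, forces in N, time in s.
With the tool pointing down it reaches from about 0.35 to 0.9 m from the base axis. Payload 7.2 kg.
Tool frame: the origin (TCP) lies midway between the tips of the shut fingers; the grasp point (between the pads) lies 19 mm behind it; z points along the fingers, y is the line along which they close (so a half turn about z gives the same grasp; the last joint's range is limited). The gripper opens to 88 mm and grips with 3 to 60 N. Pads are 20 mm wide; open, the fingers measure 115 mm over their backs; the gripper's body (75 mm by 178 mm) begins 61 mm behind the grasp point.
Start: joints at [64.618, 23.554, -0.728, 91.456, 0.321, 64.991, -4.71], TCP at [0.229, -0.582, 0.223] pointing down, gripper open.
Joint ranges: [-169.25, 169.25], [-16.82, 113.86], [-84.01, 82.57], [7.8, 145.47], [-59.2, 239.2], [7.22, 106.19], [-163.78, 163.78]. Speed limits (degrees/s): [136.94, 136.94, 172.46, 172.46, 180, 180, 180].

## Interface

Orientations are given as a 3x3 rotation matrix whose columns are the frame's x, y, z axes.
In Python, from workcell import get_state, snapshot, robot gives the robot as it stands. The module is installed in compiled form; this text tells all that it offers.
- The arm moves only by the tool arm_command, never from a script. Its argument "rows" is text: rows parted by semicolons, each of 5 numbers parted by spaces: the closure, from 0 (fully open) to 1 (shut), then the shift along the tool's x, y, z normalised to -1 to 1, where 1 is 50 cm, then the turn about the tool's z normalised to -1 to 1, where 1 is 90 degrees. In form: jaw x y z spin; .... A call has 1 to 5 rows; each row shifts and turns the commanded pose from where the row before left it, along the tool's axes as they then stand; what a row does not reach is not made up. A row lasts 1/12 s, in which the tool goes at most 41.7 mm and 7.16 degrees, less where a joint would pass 70% of its speed; a pose out of reach is approached as far as the arm can. A call with a number of a shift or a turn outside -1 to 1 is refused whole. A call with a gripper value outside its range is refused whole. The fingers move at their own pace and stop on an object; the grip force is fixed at half the most. Time passes only in rows, so rows that do not move let the fingers close. It gives the time, the measured TCP pose, the force, the opening and the grip force at its end, in the units of the state.
- get_state(): the state, without advancing time (a new reading comes with each control period).
- snapshot(name): name is "scene" or "top"; returns a dict with "color" (480x640x3 uint8, red, green, blue), "fx", "fy", "cx", "cy" (pixels), "D" ([k1, k2, p1, p2, k3] as OpenCV has them; the pictures are not rectified), "origin" and "rotation" of the camera in the world. Camera axes: x right, y down, z forward; pixel columns grow to the right and rows downward; lengths in m; the calibration is good to about 2 mm. A picture is of the moment at which its call begins. There is no depth.
- robot.close_job(): hands the job in; it is judged then, once.
The state is a dict: "time": time; "qpos": joint angles; "joint_vel": joint speeds; "tau": joint torques, N m; "position": TCP position; "orientation": TCP orientation; "force": force on the tool from outside, world axes, zero at the start; "ft_torque": the same for the moment, N m; "opening": finger opening in m; "grasp_force": force on a finger pad.
Only numpy, scipy, OpenCV 4.12 (cv2) and the standard library are available. Lean on these libraries where they do the work, as an engineer would, in place of code of your own. Each camera call takes 0.05 s, during which the arm holds its last target. There are 200 camera calls.

## Task

Push the wide brown wooden blank along the bench until its long side lies flush along the long fence of the aluminium corner stop and its end is hard up against the short end stop, so that it is ready for marking out. Only push it with the fingers: do not pick it up or tip it. Leave the offcut, tape roll, steel sleeve and drill-bit block where they are, and finish clear of everything.

Things in the scene. Friction and masses are not known exactly. Their poses are not given: they have to be found in the camera images.
- stop: L-shaped aluminium corner stop fixed to the bench; bars 20 mm thick, 24 mm high. Origin: inside corner at bench level; z up. The long fence's inner face is the plane x=0, y 0 to 260 mm (bar on +x side, far from the robot). The end stop's inner face is the plane y=0, x 0 to -110 mm (bar on -y side, robot's right). The blank belongs on the -x, +y side. Place and yaw (within 0.2 rad) vary.
- blank: loose brown wooden blank, 88 (its x) x 120 (its y) x 36 mm high, 0.2-0.4 kg, two small dark holes in the top 70 mm apart along y. Too wide to grip. Origin: centre of underside; z up. Starts flat on the robot's side of the fence, left of the end stop, askew by up to 0.5 rad to the stop. Pushed home its centre is 44 mm from the fence face and 60 mm from the end-stop face. Slides at a few newtons.
- blank_center (a point): centre of the brown wooden blank, half-way up (18 mm above its underside)
- offcut: bystander: loose reddish-brown wooden offcut 42 x 95 x 36 mm high, narrower than the blank and without holes; origin at the centre of its underside
- tape: bystander: loose grey roll of tape lying flat, 100 mm across, 24 mm high; origin at the centre of its underside
- sleeve: bystander: loose steel sleeve standing upright, 38 mm across, 50 mm high; origin at the centre of its underside
- bitblock: bystander: loose black plastic block 40 x 110 x 30 mm high with six drill bits standing in it (up to 71 mm high in all), beyond the fence; origin at the centre of its underside
Mind the look-alikes: they are no part of the job. Leave any purple or red look-alike of the blank alone.

How it is judged (in metres and radians):
At the end, for the whole second after the job is handed in: The blank lies flat and at rest in the corner: its centre within 3 mm of the seated place off the fence (44 mm) and off the end stop (60 mm), its long side parallel to the fence within 0.035 rad (2 degrees) (x of blank_center in the frame of stop between -0.047 and -0.041 m and y of blank_center in the frame of stop between 0.057 and 0.063 m and angle between the y axis of blank and the y axis of stop, either way round below 0.035 rad and angle between blank's own z axis and vertical below 0.04 rad and height (world z) of blank below 0.004 m and linear speed of blank below 0.01 m/s); the robot touches nothing.
It fails at once if the blank was lifted or tipped (height (world z) of blank_center above 0.03 m or angle between blank's own z axis and vertical above 0.2 rad).
It fails at once if a bystander was moved (distance of any of offcut, tape, sleeve, bitblock from where it was at the start of the episode above 0.02 m).
It also fails if it takes over 42 s, if anything falls off the work surface, if the arm or the gripper's body presses on something with over 40 N, if the wrist force passes 120 N, or if a joint passes its speed limit or range.

## Working session

There is one attempt and no reset: what is moved stays moved. The work goes in short steps, Python scripts to look and compute and a tool call to move; the robot and the scene stay as the last step left them, time stands still between calls to the robot, and variables do not carry over. Pictures are saved under pics/ and viewed, at most 10 in all, crops included, and the job is handed in when it is done.

Besides the shell and the picture viewer there is one more tool, called after ">>>" by a JSON object that holds its "op" and its "data". arm_command: Moves the arm, as the interface text tells. Scaled input: -1 to 1 covers 50 cm each way for a shift and 90 degrees each way for a turn. Its arguments: {"type":"object","properties":{"rows":{"type":"string"}},"required":["rows"]}

```bash
mkdir -p pics; cat > h.py <<'E'
import numpy as np, cv2
from workcell import get_state, snapshot, robot
def snap(n,f):
    s=snapshot(n); cv2.imwrite('pics/'+f,s['color'][:,:,::-1]); return s
def ray(s,px,z):
    K=np.array([[s['fx'],0,s['cx']],[0,s['fy'],s['cy']],[0,0,1.]])
    p=cv2.undistortPoints(np.array(px,float).reshape(-1,1,2),K,np.array(s['D'],float)).reshape(-1,2)
    d=np.c_[p,np.ones(len(p))]@np.array(s['rotation']).T
    o=np.array(s['origin']); return o+d*((z-o[2])/d[:,2])[:,None]
E
python3 - <<'E'
from h import *
import pickle
for n in('top','scene'):
    s=snap(n,n+'0.png'); pickle.dump(s,open(n+'0.pkl','wb')); print(n,s['origin'],s['rotation'],s['fx'])
g=get_state();print(g['time'],g['position'],np.round(g['orientation'],3).tolist(),g['opening'],g['force'])
E
```

```text
top [0.51328115 0.00608478 1.24073555] [[ 0.01665283 -0.99730864  0.07140147]
 [-0.99974915 -0.01553876  0.01613017]
 [-0.01497727 -0.07165217 -0.99731723]] 568.5012397669215
scene [1.12545641 0.18928513 0.79890842] [[-0.31850045  0.76193905 -0.56392051]
 [ 0.94792117  0.25493748 -0.19092496]
 [-0.00170871 -0.59536188 -0.80345586]] 551.0241498707732
0.1 [ 0.22863197 -0.58120722  0.2218876 ] [[0.931, 0.366, -0.001], [0.366, -0.931, 0.001], [-0.0, -0.001, -1.0]] 0.08796848773136699 [0.15521707 0.06128634 0.92697222]
```

View pics/top0.png

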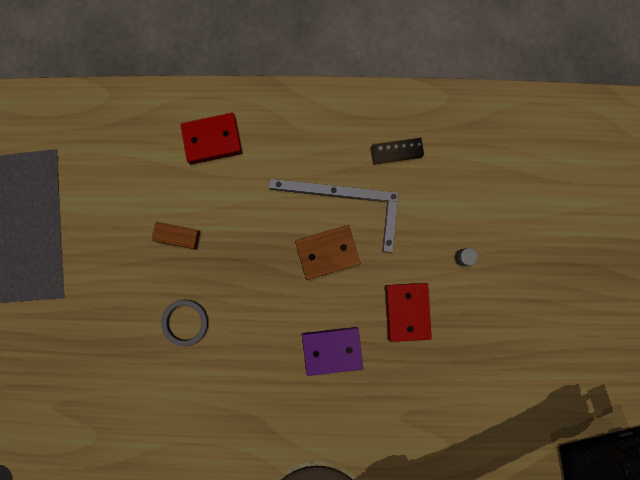

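View pics/scene0.png

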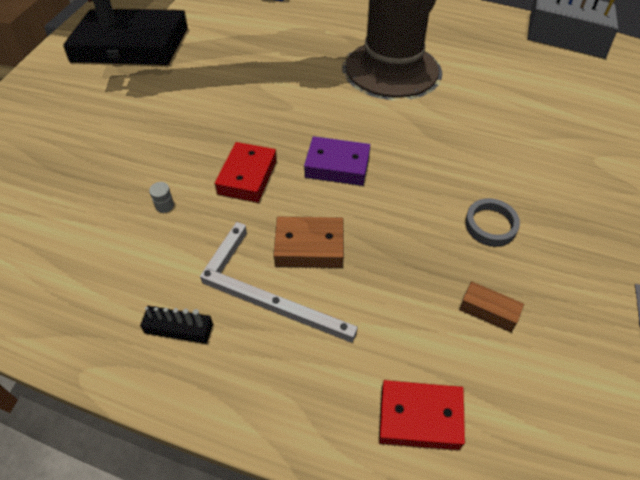

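The top view shows the blank at about (328,252), with holes at (312,257) and (343,248). The fence runs from (270,184) to (398,197), and the end stop goes down to (389,251). The scene view agrees. The purple and red look-alikes lie nearby.

```bash
cat >> h.py <<'E'
def rect(s,m,z,roi=None):
    if roi is not None:
        k=np.zeros_like(m); k[roi[1]:roi[3],roi[0]:roi[2]]=1; m=m*k
    c=max(cv2.findContours(m,cv2.RETR_EXTERNAL,cv2.CHAIN_APPROX_NONE)[0],key=cv2.contourArea)
    w=ray(s,c.reshape(-1,2),z)[:,:2]
    return w,cv2.minAreaRect((w*1000).astype(np.float32))
def holes(s,roi,z=.036):
    g=s['color'][roi[1]:roi[3],roi[0]:roi[2]].max(2); m=(g<45).astype(np.uint8)
    n,_,st,ce=cv2.connectedComponentsWithStats(m); 
    return [(tuple(np.round(ce[i]+roi[:2],1)),int(st[i,4]),np.round(ray(s,ce[i]+np.array(roi[:2]),z)[0],4).tolist()) for i in range(1,n) if st[i,4]>8]
E
python3 - <<'E'
from h import *
import pickle
s=pickle.load(open('top0.pkl','rb')); hsv=cv2.cvtColor(s['color'],cv2.COLOR_RGB2HSV)
for p in [(328,240),(300,187),(391,225),(250,300),(312,257)]: print(p,hsv[p[1],p[0]])
m=((hsv[:,:,1]<70)&(hsv[:,:,2]>90)).astype(np.uint8)
w,r=rect(s,m,.024,(255,170,410,260)); h=cv2.boxPoints(r); print('stop',r,len(w))
from numpy.linalg import lstsq
px=np.argwhere(m[170:260,255:410])[:,::-1]+[255,170]
for name,sel in (('long',(px[:,0]<380)),('short',(px[:,1]>208))):
    q=ray(s,px[sel],.024)[:,:2].astype(np.float32); l=cv2.fitLine(q,cv2.DIST_HUBER,0,1e-3,1e-4).ravel(); t=(q-l[2:])@l[:2]; n=(q-l[2:])@np.array([-l[1],l[0]])
    print(name,l,t.min(),t.max(),n.min(),n.max(),len(q))
b=((hsv[:,:,0]<16)&(hsv[:,:,1]>130)&(hsv[:,:,2]>60)).astype(np.uint8)
w,r=rect(s,b,.036,(285,215,370,290)); print('blank',r)
print(holes(s,(290,220,365,285)))
E
```

```text
(328, 240) [ 13 200  93]
(300, 187) [135  14 111]
(391, 225) [150   7 107]
(250, 300) [ 19 134 110]
(312, 257) [120  20  13]
stop ((655.1141357421875, -20.804534912109375), (279.9914245605469, 129.1582489013672), 84.58324432373047) 374
long [ 0.09207156  0.9957524   0.71116984 -0.0091226 ] -0.11691642 0.12307595 -0.009607227 0.0096302815 913
short [ 0.9953964  -0.09584394  0.6265116  -0.14929883] -0.048233718 0.043850377 -0.009421725 0.009664015 350
blank ((574.1058959960938, -14.613739013671875), (87.21443176269531, 119.474853515625), 17.14980125427246)
[((np.float64(343.1), np.float64(247.1)), 38, [0.5847, -0.0479, 0.036]), ((np.float64(311.5), np.float64(256.5)), 32, [0.5636, 0.0187, 0.036])]
```

>>> {"op": "arm_command", "data": {"rows": "0.43 0 0 0 0.075; 0.43 0 0 0 0.075; 0.43 0 0 0 0.075; 0.43 0 0 0 0.074; 0.43 0 0 0 0"}}

```text
time: 0.52
position: [0.2287, -0.5814, 0.2222]
orientation: [[0.995, -0.1, -0.0], [-0.1, -0.995, 0.001], [-0.001, -0.001, -1.0]]
force: [0.7, 0.1, -0.5]
opening: 0.0581
grasp_force: 0.0
```

>>> {"op": "arm_command", "data": {"rows": "0.43 0.024 -0.075 0 0; 0.43 0.024 -0.075 0 0; 0.43 0.024 -0.075 0 0; 0.43 0.024 -0.075 0 0; 0.43 0.024 -0.075 0 0"}}

```text
time: 0.93
position: [0.3065, -0.3988, 0.2225]
orientation: [[0.996, -0.09, -0.0], [-0.09, -0.996, 0.0], [-0.0, 0.0, -1.0]]
force: [0.8, -0.8, 0.5]
opening: 0.0499
grasp_force: 0.0
```

>>> {"op": "arm_command", "data": {"rows": "0.43 0.024 -0.075 0 0; 0.43 0.024 -0.075 0 0; 0.43 0.024 -0.075 0 0; 0.43 0.024 -0.075 0 0; 0.43 0.024 -0.075 0 0"}}

```text
time: 1.35
position: [0.384, -0.2178, 0.2228]
orientation: [[0.996, -0.09, 0.0], [-0.09, -0.996, -0.001], [0.0, 0.001, -1.0]]
force: [0.8, -1.1, -1.1]
opening: 0.05
grasp_force: 0.0
```

>>> {"op": "arm_command", "data": {"rows": "0.43 0.024 -0.075 0 0; 0.43 0.024 -0.075 0 0; 0.43 0.024 -0.075 0 0; 0.43 0.024 -0.075 0 0; 0.43 0.024 -0.075 0 0"}}

```text
time: 1.77
position: [0.4615, -0.0369, 0.2228]
orientation: [[0.996, -0.09, 0.0], [-0.09, -0.996, -0.0], [0.0, 0.0, -1.0]]
force: [0.9, -0.7, -0.3]
opening: 0.0503
grasp_force: 0.0
```

```bash
cat >> h.py <<'E'
EX=np.array([.9956,-.0938]); EY=np.array([.0938,.9956]); OFF=np.array([.6989,-.0798])
def tost(p): p=np.array(p)[:2]; return np.array([p@EX,p@EY])-OFF
def st():
    g=get_state(); o=np.array(g['orientation']); f=np.array(g['force'])
    print('t',round(g['time'],2),'stopxy',np.round(tost(g['position']),4),'z',round(g['position'][2],4),'yaw err deg',np.degrees(np.arctan2(o[1,0],o[0,0]))+5.38,'tilt',np.round(o[2],4),'open',round(g['opening'],4),'f',np.round(f,1))
E
python3 -c "
from h import *
st()"
```

```text
t 1.77 stopxy [-0.2359  0.0864] z 0.2228 yaw err deg 0.18989564605272324 tilt [ 4.e-04  4.e-04 -1.e+00] open 0.0503 f [ 0.9 -0.7 -0.3]
```

>>> {"op": "arm_command", "data": {"rows": "0.43 0.028 -0.08 0 0; 0.43 0 0 0.07 0; 0.43 0 0 0.07 0; 0.43 0 0 0.07 0; 0.43 0 0 0.07 0"}}

```text
time: 2.18
position: [0.4787, -0.0005, 0.0814]
orientation: [[0.996, -0.09, 0.001], [-0.09, -0.996, 0.0], [0.001, -0.0, -1.0]]
force: [1.5, -0.7, 0.2]
opening: 0.0503
grasp_force: 0.0
```

>>> {"op": "arm_command", "data": {"rows": "0.43 0 0 0.07 0; 0.43 0 0 0.04 0; 0.43 0 0 0.02 0; 0.43 0 0 0.01 0; 0.43 0 0 0 0"}}

```text
time: 2.6
position: [0.4786, -0.0008, 0.0123]
orientation: [[0.996, -0.093, -0.001], [-0.093, -0.996, 0.0], [-0.001, 0.0, -1.0]]
force: [0.2, 0.7, -0.1]
opening: 0.0499
grasp_force: 0.0
```

```bash
python3 -c "
from h import *
st()"
```

```text
t 2.6 stopxy [-0.2224  0.1239] z 0.0123 yaw err deg 0.0470567769460537 tilt [-9.e-04  0.e+00 -1.e+00] open 0.0499 f [ 0.2  0.7 -0.1]
```

>>> {"op": "arm_command", "data": {"rows": "0.43 0.016 0 0 0; 0.43 0.016 0 0 0; 0.43 0.016 0 0 0; 0.43 0.016 0 0 0; 0.43 0.016 0 0 0"}}

```text
time: 3.02
position: [0.5198, -0.0047, 0.0133]
orientation: [[0.996, -0.095, 0.001], [-0.095, -0.996, 0.0], [0.001, -0.0, -1.0]]
force: [-1.6, 1.1, 0.2]
opening: 0.0501
grasp_force: 0.6
```

>>> {"op": "arm_command", "data": {"rows": "0.43 0.016 0 0 0; 0.43 0.016 0 0 0; 0.43 0.016 0 0 0; 0.43 0.016 0 0 0; 0.43 0.016 0 0 0"}}

```text
time: 3.43
position: [0.5591, -0.0084, 0.0126]
orientation: [[0.996, -0.095, -0.0], [-0.095, -0.996, 0.0], [-0.0, -0.0, -1.0]]
force: [-0.2, 0.7, -0.2]
opening: 0.05
grasp_force: 0.5
```

>>> {"op": "arm_command", "data": {"rows": "0.43 0.016 0 0 0; 0.43 0.016 0 0 0; 0.43 0.016 0 0 0; 0.43 0.016 0 0 0; 0.43 0 0 0 0"}}

```text
time: 3.85
position: [0.5924, -0.0117, 0.0128]
orientation: [[0.995, -0.095, 0.002], [-0.095, -0.995, 0.0], [0.002, -0.0, -1.0]]
force: [0.2, 0.4, 0.4]
opening: 0.05
grasp_force: 0.0
```

```bash
python3 -c "
from h import *
st(); snap('top','top1.png');snap('scene','scene1.png')"
```

```text
t 3.85 stopxy [-0.108   0.1237] z 0.0128 yaw err deg -0.08115025555553679 tilt [ 2.1e-03 -3.0e-04 -1.0e+00] open 0.05 f [0.2 0.4 0.4]
```

View pics/scene1.png

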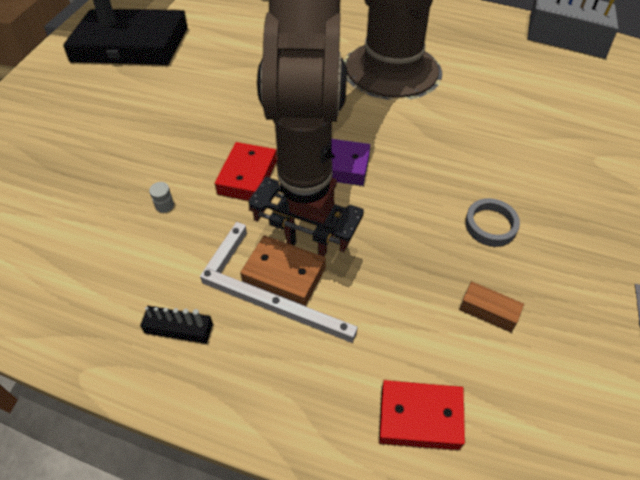

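The blank is now square to the fence and a few mm off it, with holes at (265,258) and (302,271). I'll measure it from this scene view.

```bash
cat >> h.py <<'E'
def meas(n,roi,f):
    s=snap(n,f)
    for h in holes(s,roi): print(h[:2],np.round(tost(h[2]),4))
E
python3 -c "
from h import *
meas('scene',(255,248,312,282),'scene2.png')"
```

```text
((np.float64(264.1), np.float64(257.3)), 16) [-0.0527  0.0702]
((np.float64(301.4), np.float64(271.0)), 24) [-0.0531  0.14  ]
```

>>> {"op": "arm_command", "data": {"rows": "0.43 -0.04 0 0 0; 1 0 -0.076 0 0; 1 0 -0.076 0 0; 1 0.04 0 0 0; 1 0.07 0 0 0"}}

```text
time: 4.42
position: [0.6298, 0.0657, 0.013]
orientation: [[0.996, -0.087, -0.002], [-0.087, -0.996, 0.002], [-0.002, -0.001, -1.0]]
force: [0.6, 0.1, 0.0]
opening: 0.0268
grasp_force: 0.0
```

>>> {"op": "arm_command", "data": {"rows": "1 0.038 0 0 0; 1 0 0 0 0; 1 0 0 0 0; 1 0 0 0 0"}}

```text
time: 4.75
position: [0.6499, 0.0592, 0.0123]
orientation: [[0.996, -0.094, -0.001], [-0.094, -0.996, -0.0], [-0.001, 0.0, -1.0]]
force: [0.5, 0.1, -0.1]
opening: 0.0016
grasp_force: 0.0
```

```bash
python3 -c "
from h import *
st()"
```

```text
t 4.75 stopxy [-0.0574  0.1997] z 0.0123 yaw err deg -0.03921811302177769 tilt [-1.3e-03  2.0e-04 -1.0e+00] open 0.0016 f [ 0.5  0.1 -0.1]
```

>>> {"op": "arm_command", "data": {"rows": "1 0.008 0.012 0 0; 1 0 0.012 0 0; 1 0 0.012 0 0; 1 0 0.012 0 0; 1 0 0.012 0 0"}}

```text
time: 5.17
position: [0.6521, 0.0281, 0.0128]
orientation: [[0.995, -0.095, 0.0], [-0.095, -0.995, 0.0], [0.0, -0.0, -1.0]]
force: [-0.9, 1.8, -0.0]
opening: 0.0007
grasp_force: 0.7
```

>>> {"op": "arm_command", "data": {"rows": "1 0 0.012 0 0; 1 0 0.012 0 0; 1 0 0.012 0 0; 1 0 0.012 0 0; 1 0 0.008 0 0"}}

```text
time: 5.58
position: [0.6497, 0.0001, 0.0127]
orientation: [[0.995, -0.095, 0.0], [-0.095, -0.995, -0.0], [0.0, 0.0, -1.0]]
force: [-0.3, 2.3, 1.0]
opening: 0.0005
grasp_force: 0.9
```

>>> {"op": "arm_command", "data": {"rows": "1 0 0.006 0 0; 1 0 0.004 0 0; 1 0 0 0 0"}}

```text
time: 5.83
position: [0.6492, -0.0047, 0.0127]
orientation: [[0.995, -0.095, 0.0], [-0.095, -0.995, -0.0], [0.0, 0.0, -1.0]]
force: [0.2, -0.7, 0.9]
opening: 0.0005
grasp_force: 0.0
```

```bash
python3 -c "
from h import *
st(); meas('scene',(215,230,300,282),'scene3.png')"
```

```text
t 5.83 stopxy [-0.0521  0.1361] z 0.0127 yaw err deg -0.08235222096534311 tilt [ 1.e-04  4.e-04 -1.e+00] open 0.0005 f [ 0.2 -0.7  0.9]
((np.float64(280.2), np.float64(248.3)), 1106) [-0.0809  0.0869]
```

View pics/scene3.png

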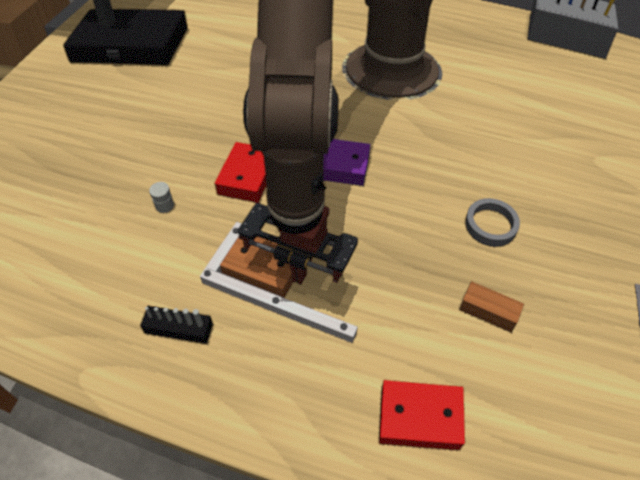

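The blank is nearly at the end stop, with its end within a couple of mm and the holes hidden by the hand. I'll creep on until the force rises.

>>> {"op": "arm_command", "data": {"rows": "1 0 0.002 0 0; 1 0 0.002 0 0; 1 0 0.002 0 0; 1 0 0 0 0"}}

```text
time: 6.22
position: [0.6488, -0.0071, 0.0125]
orientation: [[0.996, -0.095, -0.0], [-0.095, -0.996, -0.0], [-0.0, 0.0, -1.0]]
force: [-0.3, 0.3, -0.2]
opening: 0.0005
grasp_force: 0.5
```

>>> {"op": "arm_command", "data": {"rows": "1 0 0.002 0 0; 1 0 0.002 0 0; 1 0 0 0 0"}}

```text
time: 6.47
position: [0.6485, -0.009, 0.0125]
orientation: [[0.996, -0.095, -0.0], [-0.095, -0.996, 0.0], [-0.0, -0.0, -1.0]]
force: [0.0, 1.1, -1.5]
opening: 0.0006
grasp_force: 0.8
```

>>> {"op": "arm_command", "data": {"rows": "1 0 0.003 0 0; 1 0 0.003 0 0; 1 0 0 0 0"}}

```text
time: 6.72
position: [0.6484, -0.0091, 0.0127]
orientation: [[0.996, -0.093, 0.0], [-0.093, -0.996, 0.003], [0.0, -0.003, -1.0]]
force: [-0.4, 7.9, -0.8]
opening: 0.0007
grasp_force: 3.7
```

>>> {"op": "arm_command", "data": {"rows": "1 0 0.003 0 0; 1 0 0.002 0 0; 1 0 0 0 0"}}

```text
time: 6.97
position: [0.6484, -0.0091, 0.0129]
orientation: [[0.996, -0.091, 0.001], [-0.091, -0.996, 0.006], [0.0, -0.006, -1.0]]
force: [-0.7, 11.3, -0.6]
opening: 0.0005
grasp_force: 6.1
```

>>> {"op": "arm_command", "data": {"rows": "1 0 -0.06 0 0; 1 -0.075 0 0 0; 1 -0.075 0 0 0; 1 -0.01 0 0 0; 0.43 0 0.07 0 0"}}

```text
time: 7.38
position: [0.5662, -0.0042, 0.0131]
orientation: [[0.996, -0.084, -0.001], [-0.084, -0.996, 0.004], [-0.001, -0.004, -1.0]]
force: [2.1, 1.0, 0.2]
opening: 0.0042
grasp_force: 0.0
```

>>> {"op": "arm_command", "data": {"rows": "0.43 0 0.07 0 0; 0.43 0 0.045 0 0; 0.43 0 0 0 0; 0.43 0 0 0 0"}}

```text
time: 7.72
position: [0.5625, -0.0716, 0.0128]
orientation: [[0.995, -0.099, 0.0], [-0.099, -0.995, -0.001], [0.0, 0.001, -1.0]]
force: [-0.3, 0.7, 0.5]
opening: 0.0303
grasp_force: 0.0
```

```bash
python3 -c "
from h import *
st(); meas('top',(310,190,395,260),'top2.png')"
```

```text
t 7.72 stopxy [-0.1322  0.0613] z 0.0128 yaw err deg -0.27371879758781326 tilt [ 2.0e-04  1.1e-03 -1.0e+00] open 0.0303 f [-0.3  0.7  0.5]
((np.float64(379.1), np.float64(247.2)), 618) [-0.1041  0.0109]
((np.float64(335.4), np.float64(240.8)), 1065) [-0.1008  0.1045]
```

View pics/top2.png

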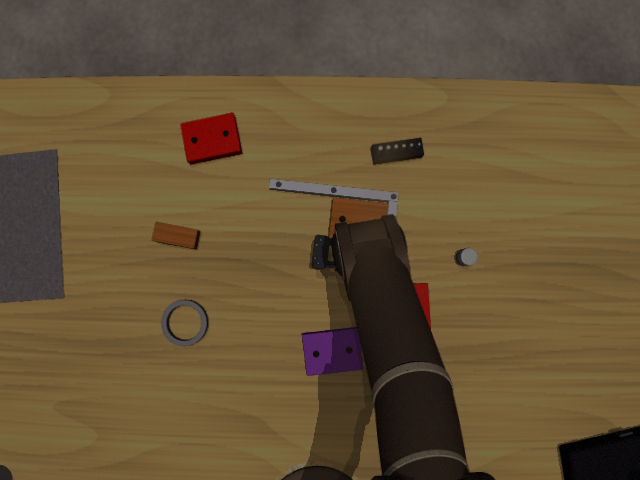

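The blank sits at the end stop with a small fence gap; its left hole is at (342,218). The bystanders have not moved. Next I push it to the fence.

>>> {"op": "arm_command", "data": {"rows": "0.43 0 0 0 0; 0.43 0.012 0 0 0; 0.43 0.012 0 0 0; 0.43 0.012 0 0 0; 0.43 0.012 0 0 0"}}

```text
time: 8.18
position: [0.5876, -0.0708, 0.0127]
orientation: [[0.996, -0.094, 0.0], [-0.094, -0.996, 0.0], [0.0, -0.0, -1.0]]
force: [-0.0, -0.8, -0.6]
opening: 0.0504
grasp_force: 0.0
```

>>> {"op": "arm_command", "data": {"rows": "0.43 0.008 0 0 0; 0.43 0.004 0 0 0; 0.43 0.003 0 0 0; 0.43 0.003 0 0 0; 0.43 0 0 0 0"}}

```text
time: 8.6
position: [0.5952, -0.0719, 0.0124]
orientation: [[0.996, -0.094, -0.001], [-0.094, -0.996, 0.0], [-0.001, -0.0, -1.0]]
force: [-2.0, 0.7, 0.3]
opening: 0.0503
grasp_force: 1.0
```

>>> {"op": "arm_command", "data": {"rows": "0.43 0.003 0 0 0; 0.43 0.003 0 0 0; 0.43 0 0 0 0"}}

```text
time: 8.85
position: [0.5952, -0.072, 0.0123]
orientation: [[0.996, -0.094, -0.006], [-0.094, -0.996, 0.0], [-0.006, 0.001, -1.0]]
force: [-12.5, 2.8, 8.3]
opening: 0.0499
grasp_force: 6.0
```

>>> {"op": "arm_command", "data": {"rows": "0.43 -0.03 0 0 0; 0.43 -0.03 0 0 0; 0.43 0 0 -0.07 0; 0.43 0 0 -0.08 0; 0.43 0 0 -0.08 0"}}

```text
time: 9.27
position: [0.5682, -0.07, 0.1287]
orientation: [[0.995, -0.095, -0.001], [-0.095, -0.995, -0.0], [-0.001, 0.0, -1.0]]
force: [0.8, 0.0, 1.0]
opening: 0.0502
grasp_force: 0.0
```

>>> {"op": "arm_command", "data": {"rows": "0.43 -0.03 0.075 0 0; 0.43 -0.03 0.075 0 0; 0.43 -0.03 0.075 0 0; 0.43 -0.03 0.075 0 0; 0.43 -0.03 0.075 0 0"}}

```text
time: 9.68
position: [0.4755, -0.2515, 0.1283]
orientation: [[0.995, -0.095, 0.002], [-0.095, -0.995, -0.002], [0.002, 0.001, -1.0]]
force: [0.1, -0.6, -0.3]
opening: 0.0498
grasp_force: 0.0
```

>>> {"op": "arm_command", "data": {"rows": "0.43 0 0.075 0 0; 0.43 0 0.075 0 0; 0.43 0 0.075 0 0; 0.43 0 0 0 0; 0.43 0 0 0 0"}}

```text
time: 10.1
position: [0.4645, -0.3645, 0.1276]
orientation: [[0.995, -0.1, 0.001], [-0.1, -0.995, -0.002], [0.001, 0.002, -1.0]]
force: [-0.3, 1.1, 0.3]
opening: 0.0498
grasp_force: 0.0
```

```bash
python3 -c "
from h import *
st(); meas('top',(325,200,388,250),'top3.png'); meas('scene',(215,235,295,290),'scene4.png')"
```

```text
t 10.1 stopxy [-0.2023 -0.2396] z 0.1276 yaw err deg -0.3602234676882343 tilt [ 7.0e-04  1.5e-03 -1.0e+00] open 0.0498 f [-0.3  1.1  0.3]
((np.float64(342.5), np.float64(215.1)), 33) [-0.0446  0.0954]
((np.float64(374.9), np.float64(219.0)), 18) [-0.0453  0.0257]
((np.float64(341.2), np.float64(236.0)), 26) [-0.0894  0.0934]
((np.float64(239.4), np.float64(252.4)), 17) [-0.0448  0.0266]
((np.float64(276.1), np.float64(266.0)), 22) [-0.045   0.0969]
```

View pics/top3.png

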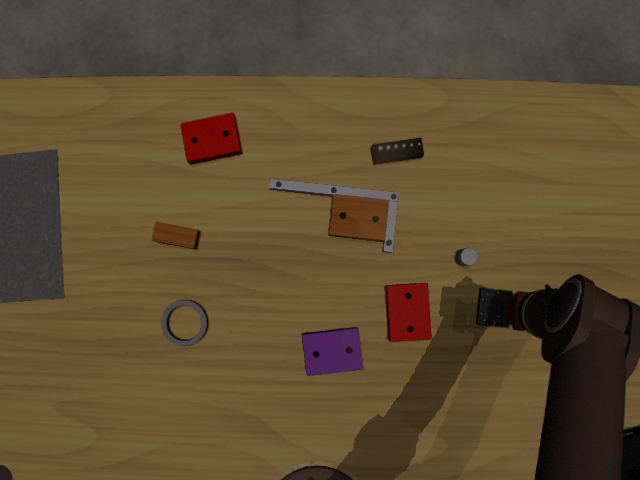

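View pics/scene4.png

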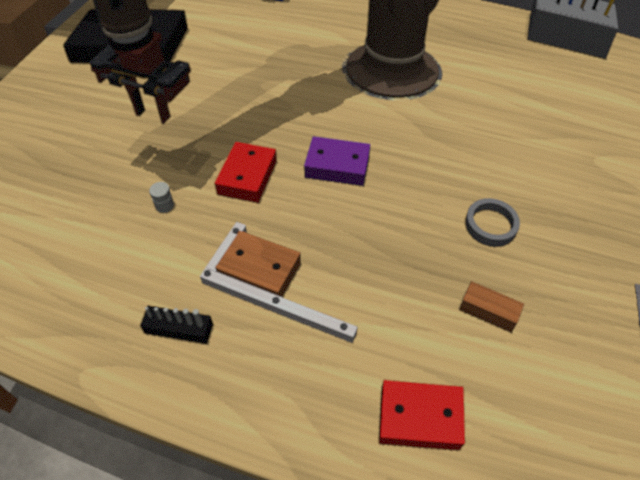

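Both views show the blank tight in the corner, with its centre at about (-45, 61) mm, parallel to the fence. Hard contact was felt on both faces and the arm is clear.

```bash
python3 -c "
from h import *
print(robot.close_job())"
```

```text
the job is handed in; nothing more can be done
None
```

I pushed the blank into the corner and handed the job in at about 10 s. The cameras put its centre about 45 mm off the fence and 61 mm off the end stop, parallel to the fence, with the bystanders unmoved and the arm clear; the hand-in returned no verdict.

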